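Raise and hold the indenter of a dead-weight hardness stand

ROBOT

A 6-joint arm with a two-finger parallel gripper is mounted at the origin on a cart in front of the work surface, level with it; the furniture and walls round the work are solid. World frame = base frame: x ahead of the robot, y to its left, z up, the work surface at z = 0. Lengths are in m, angles in rad, forces in N, time in s.
With the tool pointing down it reaches from about 0.3 to 0.875 m from the base axis. Payload 6.4 kg.
Tool frame: the origin (TCP) lies on the centre line of the jaws, within the pads' length; the fingertips stand 22 mm ahead of it and the grasp point (between the pads) lies 3 mm ahead of it (robot.tips_ahead is the distance from the TCP to the fingertips, in m); z points along the fingers, y is the line along which they close (so a half turn about z gives the same grasp; the last joint's range is limited). The gripper opens to 85 mm and grips with 20 to 120 N. Pads are 22 mm wide; open, the fingers measure 114 mm over their backs; the gripper's body (76 mm by 85 mm) begins 54 mm behind the grasp point. The pads swing forward as they close: fully open they stand 13 mm farther back than shut.
Start: joints at [-1.391, 0.181, 1.607, -0, 1.354, -0.206], TCP at [0.216, -0.533, 0.232] pointing down, gripper open.
Joint ranges: [-2.99, 2.99], [-0.89, 2.07], [0.3, 2.58], [-1.14, 4.28], [0, 2.63], [-3.12, 3.12]. Speed limits (rad/s): [2.57, 2.57, 3.01, 3.14, 3.14, 3.14].

INTERFACE

Orientations are given as a unit quaternion [x, y, z, w].
In Python, from rig import robot gives the robot as it stands.
- The arm moves only by the shell command python3 -m creep 'ROWS' [FORCE]. ROWS is JSON, a list of rows, each an object of numbers: "dx", "dy", "dz": the shift along the world's x, y, z in m; "rx", "ry", "rz": the turn, a rotation vector about the world's x, y, z in degrees; "claw": the finger opening in m, from 0 to 0.0854. In form: [{"dx": .., "dy": .., "dz": .., "rx": .., "ry": .., "rz": .., "claw": ..}, ...]. A call has 1 to 10 rows; each row shifts and turns the commanded pose from where the row before left it; what a row does not reach is not made up. A row lasts 1/12 s, in which the tool goes at most 41.7 mm and 7.16 degrees, less where a joint would pass 70% of its speed; a pose out of reach is approached as far as the arm can. A call with a gripper value outside its range is refused whole. The fingers move at their own pace and stop on an object; FORCE is the grip in N (left out, the last holds). Time passes only in rows, so rows that do not move let the fingers close. It gives the time, the measured TCP pose, the force, the opening and the grip force at its end, in the units of the state.
- robot.get_obs(): the state, without advancing time (a new reading comes with each control period).
- robot.capture(name): name is "scene" or "side" or "wrist"; returns (picture, depth): 384x512x3 uint8, red, green, blue; 384x512 float32, m along the optical axis (not along the pixel's ray), 0 where there is no reading.
- robot.camera_model(name): a dict with "fx", "fy", "cx", "cy" (pixels), "dist_coeffs" ([k1, k2, p1, p2, k3] as OpenCV has them; the pictures are not rectified), "world_from_camera" (4x4, takes a point from camera to world coordinates). Camera axes: x right, y up, looking along -z (the intrinsics and any distortion apply to the point x, -y, -z); pixel columns grow to the right and rows downward; lengths in m; the calibration is good to about 2 mm. A picture is of the moment at which its call begins: read the wrist's pose just before it. camera_model takes no time and is no camera call; for the wrist camera it gives the pose at the moment of the call.
- robot.hand_in(): hands the job in; it is judged then, once.
The state is a dict: "t": time; "q": joint angles; "joint_velocities": joint speeds; "tau": joint torques, N m; "eef_pos": TCP position; "tool_rot": TCP orientation; "contact_force": force on the tool from outside, world axes, zero at the start; "moment": the same for the moment, N m; "finger_gap": finger opening in m; "grasp_force": force on a finger pad.
Only numpy, scipy, OpenCV 4.12 (cv2) and the standard library are available. Lean on these libraries where they do the work, as an engineer would, in place of code of your own. Each camera call takes 0.05 s, during which the arm holds its last target. There are 200 camera calls.

TASK

The test block under the indenter of the little dead-weight stand is about to be changed. First set the damper valve half open, its handle pointing midway between closed and fully open, then swing the cam lever up from its rest to the highest point of the cam, where the lever stands straight up and the indenter is lifted as far as it goes. The lever is sprung, so finish while still holding it there with the gripper; leave the block lying under the indenter and the loose things round the stand where they are.

Things in the scene. Friction and masses are not known exactly. Their poses are not given: they have to be found in the camera images.
- stand: dead-weight indenting stand, fixed to the table: painted base 170 x 190 x 14 mm with a column and head, 166 mm tall at rest. Origin at the centre of the base's underside, on the table; z up, its own -x is the front (about towards the robot). Dashpot and damper valve on its left (+y), cam lever on its right (-y), indenter with crosshead and round weight (56 mm wide, topmost part) over the middle
- valve (a joint): angle of the damper valve's handle about the vertical: 0 = closed (nose of the handle points to the stand's front, -x), 1.571 = fully open (nose points to the stand's -y), growing counter-clockwise seen from above; hard stops at both ends; 0.785 = half open. Stiff by friction only (about 0.04 N m), it stays where it is left. Starts nearly closed (0 to 0.3)
- valve_grip (a point): centre of the valve handle, on the turning axis, at (-60, 76, 106) mm in the stand's frame. The handle is a black upright thumb bar 40 mm long, 10 mm thick and 24 mm tall (94 to 118 mm above the table); the point's own x axis runs along the bar and turns with it, -x to the nose. Below it a round dial 62 mm wide, top 84 mm above the table, bears three short black ticks: closed, half, open. Grasp it across its thickness from above
- cam_lever (a joint): angle of the cam and its lever (9 mm steel rod) about the stand's +y axis: 0 = at rest on its stop, lever level, pointing to the stand's front (-x); 1.571 = lever straight up, highest lift; beyond that the indenter sinks again (stop at 2.4). A spring pulls it back with 0.13 N m at rest to 0.38 N m upright (3.4 N at the grip; the weight adds up to 1.5 N midway); it falls back if let go
- lever_grip (a point): centre of the lever's crank grip, a black round bar 18 mm thick and 46 mm long that sticks out sideways (to the stand's -y) from the lever's end; at rest at (-112, -122, 90) mm in the stand's frame, 112 mm from the turning axis; the lever's rod lies 30 mm inside it. Pinch it from above, one finger before and one behind (along the stand's x): being round it turns between them as the lever swings
- lever_pivot (a point): point on the lever's turning axis in the plane in which lever_grip swings, at (0, -122, 90) mm in the stand's frame
- plunger (a joint): lift of the indenter with its weight, in m: 0 = down on the test block, 0.0117 = highest. Driven by the cam only: about 6 mm at half the lever's swing
- test_block: round ground steel test block, 64 mm in diameter and 13 mm thick, lying loose on the stand's anvil under the indenter; origin at the centre of its underside, 20 mm above the table
- next_block: rectangular steel reference block 50 x 56 x 10 mm lying loose on the table to the right of the stand; a bystander; origin at the centre of its underside
- dust_brush: dusting brush with a wooden handle, 184 mm long (its own y), 31 mm wide, 12 mm high, lying loose on the table to the right of the stand; a bystander
- tweezers: steel tweezers, 124 mm long (its own y), 15 mm wide, 8 mm high, lying loose on the table in front of the stand, near the table's edge; a bystander
Things that resemble listed ones, but are neither listed nor needed, are in the scene too. What is shaped like the test_block but pink is not meant.

How it is judged:
On the way, in this order (a step that is already met when the one before it is completed fails the run):
1. the damper valve is half open (0.785 rad within 0.15) while the cam lever is still at rest (value of joint valve between 0.635 and 0.935 rad and value of joint cam_lever below 0.2 rad), for 0.2 s.
2. the gripper has brought the cam lever to its highest lift (1.571 rad within 0.15) (value of joint cam_lever between 1.421 and 1.721 rad and contact force between the fingers and cam_lever above 1 N), for 0.2 s.
At the end, for the whole second after the job is handed in: The gripper holds the cam lever upright (1.571 rad within 0.15, over 1 N), the indenter is lifted over 11 mm by the cam alone, the valve is half open (0.785 rad within 0.15) and the test block lies under the indenter (centres within 16 mm) (all of step 2 and value of joint plunger above 0.011 m and contact force between each of the fingers, the arm, test_block and plunger below 0.3 N and value of joint valve between 0.635 and 0.935 rad and horizontal distance between test_block and stand below 0.016 m); the arm keeps its last pose, push and grip.
It fails at once if the test block was shifted by more than 10 mm (distance of test_block from where it was at the start of the episode above 0.01 m).
It fails at once if a bystander was pushed by more than 20 mm (distance of any of next_block, dust_brush, tweezers from where it was at the start of the episode above 0.02 m).
It also fails if it takes over 58 s, if anything falls off the work surface, if the arm or the gripper's body presses on something with over 40 N, if the wrist force passes 120 N, or if a joint passes its speed limit or range.

## Working session

There is one attempt and no reset: what is moved stays moved. The work goes in short steps, Python scripts to look and compute and a shell command to move; the robot and the scene stay as the last step left them, time stands still between calls to the robot, and variables do not carry over. Pictures are saved under pics/ and viewed, at most 10 in all, crops included, and the job is handed in when it is done.

```bash
mkdir -p pics; ls; cat > h.py <<'E'
import numpy as np, cv2
from rig import robot
def grab(n):
    m=robot.camera_model(n); im,d=robot.capture(n); return im,d,m
def rays(m,uv):
    K=np.array([[m['fx'],0,m['cx']],[0,m['fy'],m['cy']],[0,0,1]])
    p=cv2.undistortPoints(np.array(uv,float).reshape(-1,1,2),K,np.array(m['dist_coeffs'],float)).reshape(-1,2)
    T=np.array(m['world_from_camera']); d=np.c_[p[:,0],-p[:,1],-np.ones(len(p))]
    return T[:3,3],d@T[:3,:3].T
def onplane(m,uv,z):
    o,d=rays(m,uv); return o+d*((z-o[2])/d[:,2])[:,None]
def cloud(m,dep):
    h,w=dep.shape; u,v=np.meshgrid(np.arange(w),np.arange(h))
    o,d=rays(m,np.c_[u.ravel(),v.ravel()]); P=o+d*dep.reshape(-1,1); P[dep.ravel()==0]=np.nan
    return P.reshape(h,w,3)
def tri(m1,a,m2,b):
    o1,d1=rays(m1,[a]);o2,d2=rays(m2,[b]);d1=d1[0];d2=d2[0]
    s=np.linalg.lstsq(np.c_[d1,-d2],o2-o1,rcond=None)[0]
    p,q=o1+s[0]*d1,o2+s[1]*d2; return (p+q)/2,np.linalg.norm(p-q)
E
python3 - <<'E'
from h import *
for n in ['scene','side','wrist']:
    im,d,m=grab(n); np.savez(f'{n}0.npz',im=im,d=d); cv2.imwrite(f'pics/{n}0.png',im[:,:,::-1]); print(n,np.round(m['world_from_camera'],3).tolist(),m['fx'],m['dist_coeffs'])
a=np.vstack([cv2.imread('pics/scene0.png'),cv2.imread('pics/side0.png')]);
o=robot.get_obs(); print(o['t'],o['eef_pos'],o['tool_rot'],o['finger_gap'])
E
```

```text
pics
scene [[-0.535, 0.634, -0.558, -0.112], [-0.844, -0.412, 0.342, 0.55], [-0.013, 0.654, 0.756, 0.929], [0.0, 0.0, 0.0, 1.0]] 497.26148918182474 [0.04813112 0.         0.         0.         0.        ]
side [[0.573, -0.664, 0.48, 0.966], [0.819, 0.46, -0.342, -0.164], [0.006, 0.589, 0.808, 0.879], [0.0, 0.0, 0.0, 1.0]] 445.52578645108235 [-0.16295627  0.          0.          0.          0.        ]
wrist [[0.377, 0.893, 0.247, 0.278], [-0.926, 0.364, 0.098, -0.507], [-0.003, -0.265, 0.964, 0.373], [0.0, 0.0, 0.0, 1.0]] 306.4551402652275 [-0.02188979  0.          0.          0.          0.        ]
0.15 [ 0.21628889 -0.53230939  0.23178699] [ 9.81454406e-01  1.91694454e-01 -3.69849408e-06 -6.96433463e-04] 0.08531897164576052
```

View pics/scene0.png

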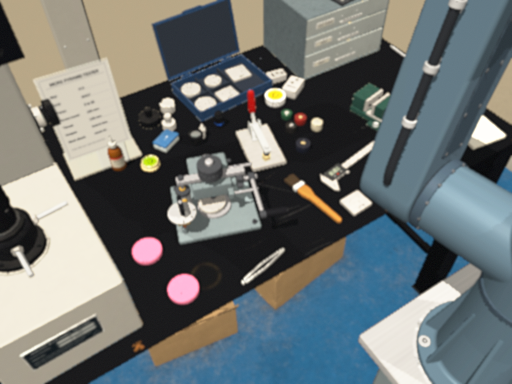

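View pics/side0.png

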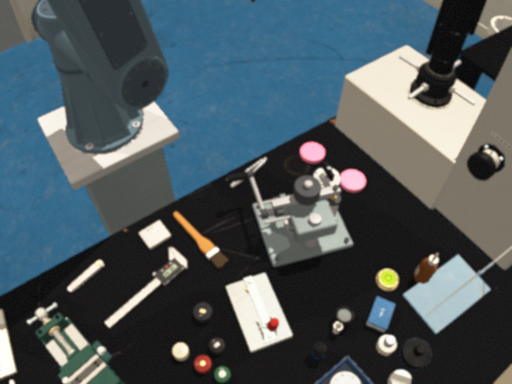

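Scene: the stand is at about (215,200), with the dial at (182,212), weight at (210,168) and lever on the right near (245,175). In the side view the stand is at (302,225). Pink discs are at (147,250) and (183,289). Next I measure the base and take a close crop.

```bash
python3 - <<'E'
from h import *
out=[]
for n,(x0,y0,x1,y1) in {'scene':(155,140,315,285),'side':(225,140,370,275)}.items():
    z=np.load(n+'0.npz'); m=robot.camera_model(n); P=cloud(m,z['d']); im=z['im']
    sub=np.zeros(z['d'].shape,bool); sub[y0:y1,x0:x1]=1
    hsv=cv2.cvtColor(im,cv2.COLOR_RGB2HSV)
    Z=P[:,:,2]
    mk=sub&(abs(Z-0.014)<0.006)&(hsv[:,:,2]>70)&(hsv[:,:,1]<90)
    mk=cv2.morphologyEx(mk.astype(np.uint8),cv2.MORPH_OPEN,np.ones((3,3)))
    nl,l,s,c=cv2.connectedComponentsWithStats(mk); 
    k=[i for i in range(1,nl) if s[i,4]>60]; print(n,[(s[i].tolist()) for i in k])
    ys,xs=np.where(np.isin(l,k)); Q=onplane(m,np.c_[xs,ys],0.014)[:,:2].astype(np.float32)
    r=cv2.minAreaRect(Q*1000); print('base',r,'z',np.median(Z[np.isin(l,k)]))
    w=sub&(Z>0.150)&(Z<0.2); ys,xs=np.where(w); print('top',len(xs), P[w].mean(0),np.percentile(Z[w],[10,50,90]), cv2.minEnclosingCircle((P[w][:,:2]*1000).astype(np.float32)))
    dm=sub&(abs(Z-0.084)<0.004)&(hsv[:,:,2]>150); print('dial',dm.sum(), P[dm].mean(0), cv2.minEnclosingCircle((P[dm][:,:2]*1000).astype(np.float32)))
    c=cv2.resize(im[y0:y1,x0:x1,::-1],None,fx=4,fy=4,interpolation=cv2.INTER_CUBIC); out.append(c[:580,:640]); cv2.imwrite(f'pics/{n}_c.png',out[-1])
E
```

```text
scene [[241, 140, 44, 29, 764], [294, 180, 10, 9, 62], [177, 191, 84, 52, 1961], [155, 241, 6, 15, 72], [171, 275, 26, 10, 199]]
base ((549.04931640625, 200.6058807373047), (214.27780151367188, 490.7772216796875), 27.89988136291504) z 0.014847805470360742
top 429 [0.57726923 0.2447587  0.15849921] [0.154917   0.15805109 0.16202838] ((581.3136596679688, 242.70497131347656), 29.617944717407227)
dial 386 [0.54375072 0.32167317 0.08547726] ((540.09619140625, 267.0154724121094), 98.20366668701172)
side [[301, 143, 23, 17, 307], [340, 170, 25, 19, 365], [258, 215, 95, 51, 1986]]
base ((566.499267578125, 302.02740478515625), (219.85366821289062, 370.0389709472656), 27.380474090576172) z 0.013121821735372352
top 497 [0.58277848 0.24069906 0.15677426] [0.15393241 0.15614187 0.16217393] ((579.6510620117188, 242.7142791748047), 29.282621383666992)
dial 237 [0.54672974 0.31369201 0.08380285] ((546.270263671875, 253.84593200683594), 110.26158905029297)
```

View pics/scene_c.png

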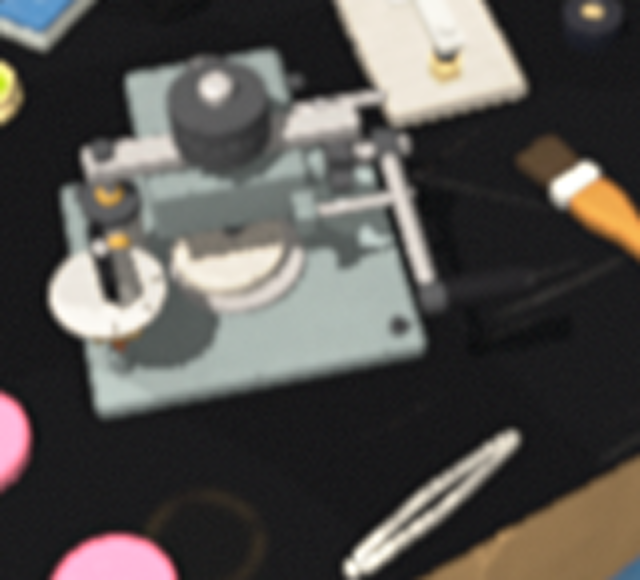

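The crop shows the stand with its dial at (107,292), the black valve bar at (115,265), the lever rod running from (390,150) to (430,290), and the black crank grip at about (480,285). The pink discs are at lower left. Candidates for the valve handle are the black bar on the dial (182,207 in the full scene) and the dark dashpot cap (182,190). I choose the bar on the white dial. For the lever grip, the candidates are the black bar at the rod end (275,212) and its shadow (285,223). I choose the bar.

```bash
python3 - <<'E'
from h import *
A=[]
for n,(x0,y0,x1,y1),seed in [('scene',(155,140,315,285),(177,191)),('side',(225,140,370,275),(258,215))]:
    z=np.load(n+'0.npz'); m=robot.camera_model(n); P=cloud(m,z['d']); im=z['im']; Z=P[:,:,2]
    sub=np.zeros(Z.shape,bool); sub[y0:y1,x0:x1]=1
    hsv=cv2.cvtColor(im,cv2.COLOR_RGB2HSV)
    mk=(sub&(abs(Z-0.014)<0.006)&(hsv[:,:,2]>70)&(hsv[:,:,1]<90)).astype(np.uint8)
    mk=cv2.morphologyEx(mk,cv2.MORPH_OPEN,np.ones((3,3)))
    nl,l,s,c=cv2.connectedComponentsWithStats(mk); k=1+np.argmax((s[1:,0]==seed[0])*1)
    ys,xs=np.where(l==k)
    Q=onplane(m,np.c_[xs,ys],0.014)[:,:2]*1000; A.append(Q); print(n,cv2.minAreaRect(Q.astype(np.float32)))
    # weight top
    near=(np.hypot(P[...,0]-.58,P[...,1]-.243)<.05)&(Z>.14); print('wt',np.round(P[near].mean(0),4),np.nanmax(Z[near]))
    # dial: bright pixels at .08-.09
    dm=(sub&(abs(Z-.084)<.006)&(hsv[:,:,2]>140)&(np.hypot(P[...,0]-.54,P[...,1]-.335)<.07)); 
    q=P[dm]*1000; print('dial',dm.sum(),cv2.minEnclosingCircle(q[:,:2].astype(np.float32)),np.median(q[:,2]))
    # handle: dark pixels z .094-.118 near dial
    hd=(sub&(Z>.092)&(Z<.125)&(hsv[:,:,2]<80)&(np.hypot(P[...,0]-.54,P[...,1]-.335)<.06)); q=P[hd]*1000
    print('handle',hd.sum(),q.mean(0) if len(q) else 0,cv2.minAreaRect(q[:,:2].astype(np.float32)) if len(q) else 0)
    lg=sub&(Z>.07)&(Z<.11)&(hsv[:,:,2]<90)&(P[...,1]<.19); q=P[lg]*1000
    print('grip',lg.sum(),q.mean(0),q.std(0), cv2.minAreaRect(q[:,:2].astype(np.float32)),q[:,2].max())
r=cv2.minAreaRect(np.vstack(A).astype(np.float32)); print('union',r)
E
```

```text
scene ((550.6478881835938, 253.42735290527344), (189.13543701171875, 113.81462097167969), 71.01402282714844)
wt [0.5747 0.246  0.1563] 0.1709365669875721
dial 391 ((560.1914672851562, 325.0794982910156), 47.2025146484375) 85.81272782373506
handle 54 [543.5218087  334.77702623 115.52299901] ((560.6639404296875, 325.8160705566406), (16.87070083618164, 71.9621353149414), 56.58493423461914)
grip 227 [460.62057737 167.54479148  97.5430956 ] [57.18101451 13.2344619   4.34891997] ((528.1688232421875, 171.0967254638672), (220.2108917236328, 47.20894241333008), 3.776862144470215) 109.386113747584
side ((602.695068359375, 233.818115234375), (189.77456665039062, 127.6268539428711), 70.53829956054688)
wt [0.5842 0.2388 0.1551] 0.1691717364004791
dial 217 ((561.2667236328125, 328.5647277832031), 44.77384567260742) 83.71922473347904
handle 84 [549.02228138 329.80785318 113.15412529] ((546.994140625, 330.9905090332031), (10.202130317687988, 45.136627197265625), 69.25698852539062)
grip 355 [525.00004232 170.04351816  93.40800032] [85.89369615 14.10673221  7.09521619] ((533.5155029296875, 169.1636962890625), (224.1475067138672, 48.904823303222656), 2.701390504837036) 109.98000223136228
union ((579.6046142578125, 242.392578125), (191.16302490234375, 175.75746154785156), 71.01402282714844)
```

View pics/side_c.png

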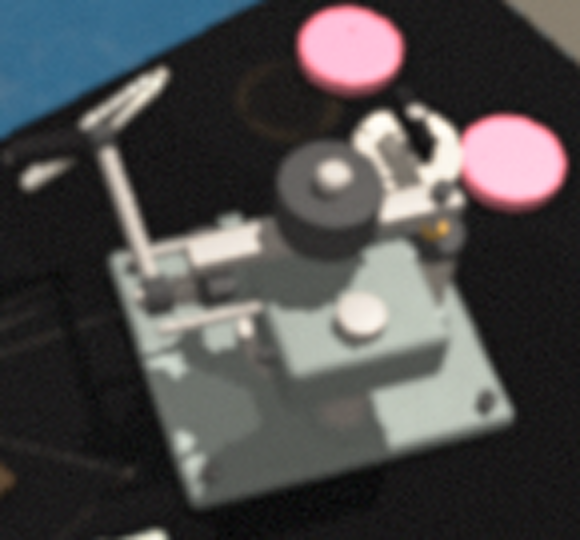

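The union of both views gives a base of 191 x 176 mm centred at (579.6, 242.4) mm with yaw −19°. The predicted valve position (548,334) agrees with the measured handle (549,330)/(543,335). Next I hover above it with the wrist camera for a closer measurement.

```bash

python3 -m creep '[{"dx":0.01,"dy":0.028,"dz":0.006,"rz":4.6},{"dx":0.01,"dy":0.028,"dz":0.006,"rz":4.6},{"dx":0.01,"dy":0.028,"dz":0.006,"rz":4.6},{"dx":0.01,"dy":0.028,"dz":0.006,"rz":4.6},{"dx":0.01,"dy":0.028,"dz":0.006,"rz":4.6},{"dx":0.01,"dy":0.028,"dz":0.006,"rz":4.6},{"dx":0.01,"dy":0.028,"dz":0.006,"rz":4.6},{"dx":0.01,"dy":0.028,"dz":0.006,"rz":4.6},{"dx":0.01,"dy":0.028,"dz":0.006,"rz":4.6},{"dx":0.01,"dy":0.028,"dz":0.006,"rz":4.6}]'
python3 -m creep '[{"dx":0.011,"dy":0.029,"rz":4.6},{"dx":0.011,"dy":0.029,"rz":4.6},{"dx":0.011,"dy":0.029,"rz":4.6},{"dx":0.011,"dy":0.029,"rz":4.6},{"dx":0.011,"dy":0.029,"rz":4.6},{"dx":0.011,"dy":0.029,"rz":4.6},{"dx":0.011,"dy":0.029,"rz":4.6},{"dx":0.011,"dy":0.029,"rz":4.6},{"dx":0.011,"dy":0.029,"rz":4.6},{"dx":0.011,"dy":0.029,"rz":4.6}]'
python3 -m creep '[{"dx":0.011,"dy":0.029,"rz":4.6},{"dx":0.011,"dy":0.029,"rz":4.6},{"dx":0.011,"dy":0.029,"rz":4.6},{"dx":0.011,"dy":0.029,"rz":4.6},{"dx":0.011,"dy":0.029,"rz":4.6},{"dx":0.011,"dy":0.029,"rz":4.6},{"dx":0.011,"dy":0.029,"rz":4.6},{"dx":0.011,"dy":0.029,"rz":4.6},{"dx":0.011,"dy":0.029,"rz":4.6},{"dx":0.011,"dy":0.029,"rz":4.6}]'
python3 -m creep '[{},{},{}]'
python3 - <<'E'
from h import *
im,d,m=grab('wrist'); np.savez('w1.npz',im=im,d=d,T=m['world_from_camera']); cv2.imwrite('pics/w1.png',im[:,:,::-1])
o=robot.get_obs(); print(o['t'],o['eef_pos'],o['tool_rot'],o['q'])
E
```

```text
0.2 [ 0.21632514 -0.5324097   0.23192818] [ 9.81454440e-01  1.91694784e-01  5.01042905e-06 -5.40813999e-04] [-1.39130394e+00  1.81286747e-01  1.60759207e+00 -4.57676632e-06
  1.35379550e+00 -2.06284014e-01]invalid input at $[0]: expected keys dx, dy, dz, rx, ry, rz, claw
invalid input at $[0]: expected keys dx, dy, dz, rx, ry, rz, claw
invalid input at $[0]: expected keys dx, dy, dz, rx, ry, rz, claw
invalid input at $[0]: expected keys dx, dy, dz, rx, ry, rz, claw
```

View pics/w1.png

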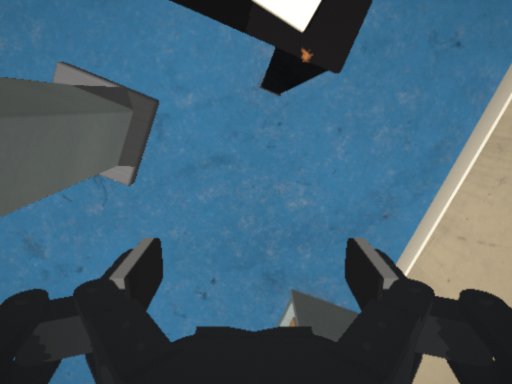

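All seven keys are required, so the arm has not moved. The picture shows floor only, with the open fingers at the bottom around (130,270) and (370,270).

```bash

python3 -m creep '[{"dx":0.01,"dy":0.028,"dz":0.006,"rx":0,"ry":0,"rz":4.6,"claw":0.085},{"dx":0.01,"dy":0.028,"dz":0.006,"rx":0,"ry":0,"rz":4.6,"claw":0.085},{"dx":0.01,"dy":0.028,"dz":0.006,"rx":0,"ry":0,"rz":4.6,"claw":0.085},{"dx":0.01,"dy":0.028,"dz":0.006,"rx":0,"ry":0,"rz":4.6,"claw":0.085},{"dx":0.01,"dy":0.028,"dz":0.006,"rx":0,"ry":0,"rz":4.6,"claw":0.085},{"dx":0.01,"dy":0.028,"dz":0.006,"rx":0,"ry":0,"rz":4.6,"claw":0.085},{"dx":0.01,"dy":0.028,"dz":0.006,"rx":0,"ry":0,"rz":4.6,"claw":0.085},{"dx":0.01,"dy":0.028,"dz":0.006,"rx":0,"ry":0,"rz":4.6,"claw":0.085},{"dx":0.01,"dy":0.028,"dz":0.006,"rx":0,"ry":0,"rz":4.6,"claw":0.085},{"dx":0.01,"dy":0.028,"dz":0.006,"rx":0,"ry":0,"rz":4.6,"claw":0.085}]' && 
python3 -m creep '[{"dx":0.011,"dy":0.029,"dz":0,"rx":0,"ry":0,"rz":4.6,"claw":0.085},{"dx":0.011,"dy":0.029,"dz":0,"rx":0,"ry":0,"rz":4.6,"claw":0.085},{"dx":0.011,"dy":0.029,"dz":0,"rx":0,"ry":0,"rz":4.6,"claw":0.085},{"dx":0.011,"dy":0.029,"dz":0,"rx":0,"ry":0,"rz":4.6,"claw":0.085},{"dx":0.011,"dy":0.029,"dz":0,"rx":0,"ry":0,"rz":4.6,"claw":0.085},{"dx":0.011,"dy":0.029,"dz":0,"rx":0,"ry":0,"rz":4.6,"claw":0.085},{"dx":0.011,"dy":0.029,"dz":0,"rx":0,"ry":0,"rz":4.6,"claw":0.085},{"dx":0.011,"dy":0.029,"dz":0,"rx":0,"ry":0,"rz":4.6,"claw":0.085},{"dx":0.011,"dy":0.029,"dz":0,"rx":0,"ry":0,"rz":4.6,"claw":0.085},{"dx":0.011,"dy":0.029,"dz":0,"rx":0,"ry":0,"rz":4.6,"claw":0.085}]' &&
python3 -m creep '[{"dx":0.011,"dy":0.029,"dz":0,"rx":0,"ry":0,"rz":4.6,"claw":0.085},{"dx":0.011,"dy":0.029,"dz":0,"rx":0,"ry":0,"rz":4.6,"claw":0.085},{"dx":0.011,"dy":0.029,"dz":0,"rx":0,"ry":0,"rz":4.6,"claw":0.085},{"dx":0.011,"dy":0.029,"dz":0,"rx":0,"ry":0,"rz":4.6,"claw":0.085},{"dx":0.011,"dy":0.029,"dz":0,"rx":0,"ry":0,"rz":4.6,"claw":0.085},{"dx":0.011,"dy":0.029,"dz":0,"rx":0,"ry":0,"rz":4.6,"claw":0.085},{"dx":0.011,"dy":0.029,"dz":0,"rx":0,"ry":0,"rz":4.6,"claw":0.085},{"dx":0.011,"dy":0.029,"dz":0,"rx":0,"ry":0,"rz":4.6,"claw":0.085},{"dx":0.011,"dy":0.029,"dz":0,"rx":0,"ry":0,"rz":4.6,"claw":0.085},{"dx":0,"dy":0,"dz":0,"rx":0,"ry":0,"rz":0,"claw":0.085}]'
python3 - <<'E'
from h import *
im,d,m=grab('wrist'); np.savez('w1.npz',im=im,d=d,T=m['world_from_camera']); cv2.imwrite('pics/w2.png',im[:,:,::-1])
o=robot.get_obs(); print(o['t'],o['eef_pos'],o['tool_rot'],o['q'])
E
```

```text
t: 1.03
eef_pos: [0.3165, -0.2513, 0.2927]
tool_rot: [0.828, 0.561, 0.0, 0.0]
contact_force: [0.3, 0.1, 0.3]
finger_gap: 0.0851
grasp_force: 0.0
t: 1.87
eef_pos: [0.4265, 0.0389, 0.2925]
tool_rot: [0.542, 0.84, 0.0, 0.0]
contact_force: [1.2, -0.9, 0.6]
finger_gap: 0.085
grasp_force: 0.0
t: 2.7
eef_pos: [0.5259, 0.3024, 0.2914]
tool_rot: [0.209, 0.978, 0.001, -0.0]
contact_force: [-1.2, 0.2, -0.6]
finger_gap: 0.0848
grasp_force: 0.0
2.75 [0.52532642 0.30039308 0.29138811] [ 2.10423263e-01  9.77610122e-01 -2.22343034e-04 -6.71434316e-04] [ 3.23366445e-01  2.06246565e-01  1.45817464e+00  3.03909400e-04
  1.47855329e+00 -8.23442184e-01]
```

View pics/w2.png

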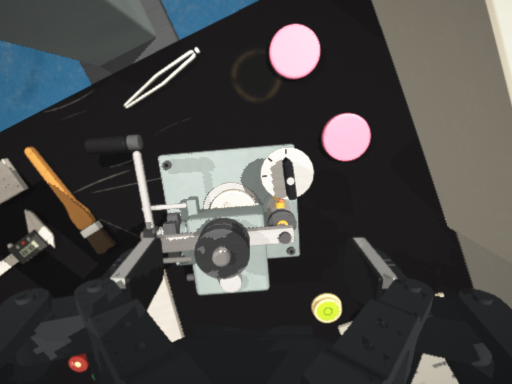

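The wrist view shows the dial at (287,174), the black valve bar at (290,178), the grip from (87,145) to (142,143), and the tweezers and pink discs clear of the stand. Next I compute positions from this view and check them against scene/side.

```bash
cat > meas.py <<'E'
from h import *
def meas(f):
    z=np.load(f); im,d=z['im'],z['d']; m=robot.camera_model('wrist'); m['world_from_camera']=z['T']
    P=cloud(m,d); Z=P[...,2]; V=im.max(2); S=np.ptp(im.astype(int),axis=2)
    v=np.array([.548,.334]); R=np.hypot(P[...,0]-v[0],P[...,1]-v[1])
    # dial from colour, ray-cast on 84mm
    dm=((V>170)&(S<40)&(abs(Z-.084)<.008)&(R<.05)).astype(np.uint8); ys,xs=np.where(dm)
    q=onplane(m,np.c_[xs,ys],.084)*1000; print('dial',cv2.minEnclosingCircle(q[:,:2].astype(np.float32)),np.median(Z[dm>0]))
    h=((V<70)&(Z>.1)&(Z<.128)&(R<.032)); ys,xs=np.where(h); q=onplane(m,np.c_[xs,ys],np.median(Z[h]))*1000
    vx,vy,cx,cy=cv2.fitLine(q[:,:2].astype(np.float32),cv2.DIST_L2,0,.01,.01).ravel()
    print('bar',len(q),cv2.minAreaRect(q[:,:2].astype(np.float32)),'dir',np.degrees(np.arctan2(vy,vx)),'c',cx,cy,'z',np.percentile(Z[h],[10,50,90]),'px',xs.mean(),ys.mean())
    g=((V<80)&(Z>.075)&(Z<.12)&(np.hypot(P[...,0]-.434,P[...,1]-.1635)<.045)); n,l,s,c=cv2.connectedComponentsWithStats(g.astype(np.uint8)); k=1+s[1:,4].argmax()
    ys,xs=np.where(l==k); q=onplane(m,np.c_[xs,ys],.09)*1000; r=cv2.minAreaRect(q[:,:2].astype(np.float32)); print('grip',len(q),r,'z',np.percentile(Z[l==k],[5,50,95]),c[k])
    b=(V>70)&(S<60)&(abs(Z-.014)<.006)&(np.hypot(P[...,0]-.58,P[...,1]-.242)<.135); b=cv2.morphologyEx(b.astype(np.uint8),cv2.MORPH_OPEN,np.ones((3,3))); n,l,s,c=cv2.connectedComponentsWithStats(b)
    ys,xs=np.where(np.isin(l,[i for i in range(1,n) if s[i,4]>150])); q=onplane(m,np.c_[xs,ys],.014)*1000; print('base',cv2.minAreaRect(q[:,:2].astype(np.float32)))
    w=(Z>.14)&(Z<.19)&(np.hypot(P[...,0]-.58,P[...,1]-.242)<.05); print('weight',P[w].mean(0))
E
python3 -c "
from meas import *
meas('w1.npz')"
```

```text
dial ((548.4489135742188, 334.86297607421875), 30.90576171875) 0.08412592921024623
bar 279 ((546.4833374023438, 334.18682861328125), (9.63145923614502, 45.105247497558594), 75.80009460449219) dir -13.787291 c 545.9651 334.13043 z [0.11178922 0.11762377 0.11865957] px 288.51612903225805 178.20071684587813
grip 748 ((436.35333251953125, 170.41421508789062), (65.41150665283203, 18.111309051513672), 70.55577087402344) z [0.09033138 0.09685879 0.09909967] [109.04411765 144.23395722]
base ((579.465576171875, 244.09317016601562), (188.48130798339844, 169.15338134765625), 70.8415298461914)
weight [0.57727285 0.24554825 0.15642869]
```

```bash

python3 -m creep '[{"dx":0.006,"dy":0.008,"dz":-0.01,"rx":0,"ry":0,"rz":2.6,"claw":0.04},{"dx":0.006,"dy":0.009,"dz":-0.01,"rx":0,"ry":0,"rz":2.6,"claw":0.04},{"dx":0.006,"dy":0.009,"dz":-0.01,"rx":0,"ry":0,"rz":2.6,"claw":0.04},{"dx":0.005,"dy":0.008,"dz":-0.01,"rx":0,"ry":0,"rz":2.5,"claw":0.04},{"dx":0,"dy":0,"dz":0,"rx":0,"ry":0,"rz":0,"claw":0.04},{"dx":0,"dy":0,"dz":0,"rx":0,"ry":0,"rz":0,"claw":0.04}]' 
python3 - <<'E'
from meas import *
z=np.load('w1.npz'); m=robot.camera_model('wrist'); m['world_from_camera']=z['T']; P=cloud(m,z['d']).reshape(-1,3)*1000
a=np.radians(-19.1); c,s=np.cos(a),np.sin(a); q=P-[579.5,243.3,0]; X=q[:,0]*c+q[:,1]*s; Y=-q[:,0]*s+q[:,1]*c
for xl in range(-100,60,20):
  print(xl,[int(np.nan_to_num(np.nanmax(np.r_[0,P[(X>=xl)&(X<xl+20)&(Y>=yl)&(Y<yl+20)][:,2]]))) for yl in range(0,140,20)])
im,d,m=grab('wrist'); np.savez('w2.npz',im=im,d=d,T=m['world_from_camera']); meas('w2.npz')
o=robot.get_obs(); print(o['t'],o['eef_pos'],o['tool_rot'],np.degrees(2*np.arctan2(o['tool_rot'][1],o['tool_rot'][0])))
E
```

```text
t: 3.25
eef_pos: [0.5478, 0.3314, 0.2517]
tool_rot: [0.125, 0.992, -0.001, -0.001]
contact_force: [0.5, 0.3, -0.4]
finger_gap: 0.04
grasp_force: 0.0
-100 [390, 390, 390, 390, 368, 2, 15]
-80 [372, 376, 380, 381, 379, 374, 13]
-60 [16, 16, 85, 331, 366, 366, 2]
-40 [157, 107, 104, 118, 117, 1, 2]
-20 [167, 157, 126, 131, 93, 1, 2]
0 [167, 158, 128, 131, 92, 2, 2]
20 [157, 109, 108, 0, 15, 1, 1]
40 [119, 110, 109, 0, 15, 2, 2]
dial ((553.9637451171875, 331.63995361328125), 36.95145034790039) 0.08413359863148218
bar 330 ((546.873046875, 335.13372802734375), (8.243885040283203, 43.68104934692383), 75.69306945800781) dir -14.4143915 c 546.3681 334.8858 z [0.11644707 0.11771531 0.11877681] px 257.06666666666666 179.83030303030304
grip 1079 ((436.6725769042969, 170.07240295410156), (67.42068481445312, 18.285335540771484), 70.2433090209961) z [0.08991484 0.09681408 0.09921788] [ 59.56163114 107.03892493]
base ((579.4447631835938, 244.2248077392578), (188.84182739257812, 168.96807861328125), 70.71925354003906)
weight [0.57039477 0.2421094  0.15643671]
3.3 [0.54816927 0.33141726 0.25266299] [ 1.24637400e-01  9.92202290e-01 -3.08895683e-04 -1.99623133e-04] 165.680365914567
```

Two wrist positions agree: bar at about (547,335), top 118 mm, direction −14°, with clearance all round. I descend, close and turn. The turn is about 40° (5° → 45°).

```bash

python3 -m creep '[{"dx":0,"dy":0.003,"dz":-0.02,"rx":0,"ry":0,"rz":0,"claw":0.04},{"dx":0,"dy":0,"dz":-0.02,"rx":0,"ry":0,"rz":0,"claw":0.04},{"dx":0,"dy":0,"dz":-0.02,"rx":0,"ry":0,"rz":0,"claw":0.04},{"dx":0,"dy":0,"dz":-0.02,"rx":0,"ry":0,"rz":0,"claw":0.04},{"dx":0,"dy":0,"dz":-0.015,"rx":0,"ry":0,"rz":0,"claw":0.04},{"dx":0,"dy":0,"dz":-0.015,"rx":0,"ry":0,"rz":0,"claw":0.04},{"dx":0,"dy":0,"dz":-0.015,"rx":0,"ry":0,"rz":0,"claw":0.04},{"dx":0,"dy":0,"dz":-0.01,"rx":0,"ry":0,"rz":0,"claw":0.04},{"dx":0,"dy":0,"dz":-0.004,"rx":0,"ry":0,"rz":0,"claw":0.04},{"dx":0,"dy":0,"dz":0,"rx":0,"ry":0,"rz":0,"claw":0.04}]' 25 &&
python3 -m creep '[{"dx":0,"dy":0,"dz":0,"rx":0,"ry":0,"rz":0,"claw":0.02},{"dx":0,"dy":0,"dz":0,"rx":0,"ry":0,"rz":0,"claw":0.005},{"dx":0,"dy":0,"dz":0,"rx":0,"ry":0,"rz":0,"claw":0.005},{"dx":0,"dy":0,"dz":0,"rx":0,"ry":0,"rz":0,"claw":0.005},{"dx":0,"dy":0,"dz":0,"rx":0,"ry":0,"rz":0,"claw":0.005},{"dx":0,"dy":0,"dz":0,"rx":0,"ry":0,"rz":0,"claw":0.005}]' 25
```

```text
t: 4.13
eef_pos: [0.5481, 0.3347, 0.1132]
tool_rot: [0.124, 0.992, -0.0, -0.0]
contact_force: [0.2, -0.2, 0.7]
finger_gap: 0.0399
grasp_force: 0.0
t: 4.63
eef_pos: [0.549, 0.3349, 0.115]
tool_rot: [0.124, 0.992, -0.0, 0.001]
contact_force: [-1.3, -3.9, 6.1]
finger_gap: 0.0085
grasp_force: 27.9
```

```bash

python3 -m creep '[{"dx":0,"dy":0,"dz":0.002,"rx":0,"ry":0,"rz":4,"claw":0.005},{"dx":0,"dy":0,"dz":0,"rx":0,"ry":0,"rz":4,"claw":0.005},{"dx":0,"dy":0,"dz":0,"rx":0,"ry":0,"rz":4,"claw":0.005},{"dx":0,"dy":0,"dz":0,"rx":0,"ry":0,"rz":4,"claw":0.005},{"dx":0,"dy":0,"dz":0,"rx":0,"ry":0,"rz":4,"claw":0.005},{"dx":0,"dy":0,"dz":0,"rx":0,"ry":0,"rz":4,"claw":0.005},{"dx":0,"dy":0,"dz":0,"rx":0,"ry":0,"rz":4,"claw":0.005},{"dx":0,"dy":0,"dz":0,"rx":0,"ry":0,"rz":4,"claw":0.005},{"dx":0,"dy":0,"dz":0,"rx":0,"ry":0,"rz":4,"claw":0.005},{"dx":0,"dy":0,"dz":0,"rx":0,"ry":0,"rz":4,"claw":0.005}]' 25
python3 -m creep '[{"dx":0,"dy":0,"dz":0,"rx":0,"ry":0,"rz":0,"claw":0.005},{"dx":0,"dy":0,"dz":0,"rx":0,"ry":0,"rz":0,"claw":0.005}]'
python3 -m creep '[{"dx":0,"dy":0,"dz":0,"rx":0,"ry":0,"rz":0,"claw":0.03},{"dx":0,"dy":0,"dz":0,"rx":0,"ry":0,"rz":0,"claw":0.03},{"dx":0,"dy":0,"dz":0,"rx":0,"ry":0,"rz":0,"claw":0.03},{"dx":0,"dy":0,"dz":0.01,"rx":0,"ry":0,"rz":0,"claw":0.04},{"dx":0,"dy":0,"dz":0.03,"rx":0,"ry":0,"rz":0,"claw":0.04},{"dx":0,"dy":0,"dz":0.03,"rx":0,"ry":0,"rz":0,"claw":0.04},{"dx":0,"dy":0,"dz":0.03,"rx":0,"ry":0,"rz":0,"claw":0.04},{"dx":0,"dy":0,"dz":0.03,"rx":0,"ry":0,"rz":0,"claw":0.04},{"dx":0,"dy":0,"dz":0.01,"rx":0,"ry":0,"rz":0,"claw":0.04},{"dx":0,"dy":0,"dz":0,"rx":0,"ry":0,"rz":0,"claw":0.04}]' 25
python3 - <<'E'
from meas import *
im,d,m=grab('wrist'); np.savez('w3.npz',im=im,d=d,T=m['world_from_camera']); meas('w3.npz'); cv2.imwrite('pics/w3.png',im[:,:,::-1])
o=robot.get_obs(); print(o['t'],o['eef_pos'],np.degrees(2*np.arctan2(o['tool_rot'][1],o['tool_rot'][0])))
E
```

```text
t: 5.47
eef_pos: [0.549, 0.3345, 0.1151]
tool_rot: [-0.225, 0.974, -0.001, 0.0]
contact_force: [3.0, -3.5, -3.6]
finger_gap: 0.0088
grasp_force: 26.8
t: 5.63
eef_pos: [0.549, 0.3345, 0.1151]
tool_rot: [-0.222, 0.975, -0.001, 0.0]
contact_force: [4.2, -4.6, -4.9]
finger_gap: 0.009
grasp_force: 26.7
t: 6.47
eef_pos: [0.5502, 0.3363, 0.2607]
tool_rot: [-0.223, 0.975, 0.001, 0.004]
contact_force: [0.5, -0.2, 0.2]
finger_gap: 0.0398
grasp_force: 0.0
dial ((548.3839111328125, 334.67083740234375), 30.83751678466797) 0.08416516118636247
bar 323 ((546.9744262695312, 333.62481689453125), (44.72160720825195, 7.752777099609375), 25.824966430664062) dir 25.863985 c 547.0142 333.60684 z [0.11622793 0.11775318 0.11890875] px 251.93808049535605 174.3188854489164
grip 190 ((448.96539306640625, 192.48550415039062), (12.346975326538086, 25.38775634765625), 25.394611358642578) z [0.08564548 0.09346341 0.0974911 ] [161.43157895   6.96842105]
base ((579.5126953125, 243.7482147216797), (186.44554138183594, 169.44833374023438), 71.08292388916016)
weight [0.57746215 0.24467221 0.15668448]
6.5167 [0.54900521 0.33577491 0.25746372] 205.80775227665262
```

View pics/w3.png

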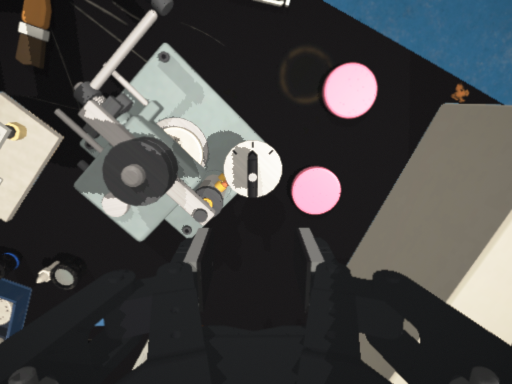

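The bar's direction is 25.9°, which is 45° in the stand frame. It points at the middle tick (252,145), so the valve is half open. Now to the lever grip, near the top at (160,5): hover, turning 45°, and remeasure.

```bash

python3 -m creep '[{"dx":-0.0145,"dy":-0.0215,"dz":0,"rx":0,"ry":0,"rz":5.6,"claw":0.05},{"dx":-0.0145,"dy":-0.0215,"dz":0,"rx":0,"ry":0,"rz":5.6,"claw":0.05},{"dx":-0.0145,"dy":-0.0215,"dz":0,"rx":0,"ry":0,"rz":5.6,"claw":0.05},{"dx":-0.0145,"dy":-0.0215,"dz":0,"rx":0,"ry":0,"rz":5.6,"claw":0.05},{"dx":-0.0145,"dy":-0.0215,"dz":0,"rx":0,"ry":0,"rz":5.6,"claw":0.05},{"dx":-0.0145,"dy":-0.0215,"dz":0,"rx":0,"ry":0,"rz":5.6,"claw":0.05},{"dx":-0.0145,"dy":-0.0215,"dz":0,"rx":0,"ry":0,"rz":5.6,"claw":0.05},{"dx":-0.0145,"dy":-0.0215,"dz":0,"rx":0,"ry":0,"rz":5.6,"claw":0.05},{"dx":0,"dy":0,"dz":0,"rx":0,"ry":0,"rz":0,"claw":0.05},{"dx":0,"dy":0,"dz":0,"rx":0,"ry":0,"rz":0,"claw":0.05}]'
python3 - <<'E'
from h import *
im,d,m=grab('wrist'); np.savez('w4.npz',im=im,d=d,T=m['world_from_camera']); cv2.imwrite('pics/w4.png',im[:,:,::-1])
o=robot.get_obs(); print(o['t'],o['eef_pos'],np.degrees(2*np.arctan2(o['tool_rot'][1],o['tool_rot'][0])),o['q'])
P=cloud(m,d); Z=P[...,2]; V=im.max(2)
g=((V<90)&(Z>.07)&(Z<.12)&(np.hypot(P[...,0]-.434,P[...,1]-.1645)<.06)).astype(np.uint8); n,l,s,c=cv2.connectedComponentsWithStats(g); k=1+s[1:,4].argmax()
ys,xs=np.where(l==k); q=onplane(m,np.c_[xs,ys],.09)*1000; print('grip',len(q),s[k],cv2.minAreaRect(q[:,:2].astype(np.float32)),np.percentile(Z[l==k],[5,50,95]))
E
```

```text
t: 7.35
eef_pos: [0.431, 0.1626, 0.2537]
tool_rot: [-0.577, 0.817, 0.001, -0.001]
contact_force: [0.2, 0.2, 0.1]
finger_gap: 0.0503
grasp_force: 0.0
7.4 [0.43171764 0.1631342  0.25411244] 250.4622685678691 [ 1.02896798e-01 -9.95381293e-02  1.85316729e+00  4.07445559e-04
  1.38998792e+00 -2.69777179e+00]
grip 856 [241 154  18  60 856] ((436.9731750488281, 171.02816772460938), (62.46760177612305, 17.388866424560547), 70.69925689697266) [0.09141573 0.09727852 0.09933397]
```

View pics/w4.png

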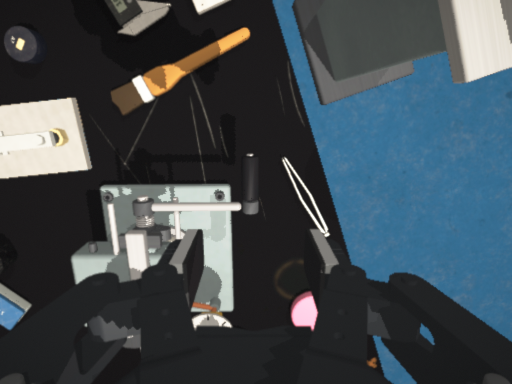

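The grip runs from (250,154) to (250,214), its top is at 99 mm (so axis at 90 mm), and its centre is at about (434,163). It lies between the jaws and nothing is underneath them. I descend and pinch.

```bash

python3 -m creep '[{"dx":0.003,"dy":0,"dz":-0.021,"rx":0,"ry":0,"rz":0.4,"claw":0.05},{"dx":0,"dy":0,"dz":-0.025,"rx":0,"ry":0,"rz":0,"claw":0.05},{"dx":0,"dy":0,"dz":-0.025,"rx":0,"ry":0,"rz":0,"claw":0.05},{"dx":0,"dy":0,"dz":-0.025,"rx":0,"ry":0,"rz":0,"claw":0.05},{"dx":0,"dy":0,"dz":-0.025,"rx":0,"ry":0,"rz":0,"claw":0.05},{"dx":0,"dy":0,"dz":-0.02,"rx":0,"ry":0,"rz":0,"claw":0.05},{"dx":0,"dy":0,"dz":-0.015,"rx":0,"ry":0,"rz":0,"claw":0.05},{"dx":0,"dy":0,"dz":-0.005,"rx":0,"ry":0,"rz":0,"claw":0.05},{"dx":0,"dy":0,"dz":0,"rx":0,"ry":0,"rz":0,"claw":0.05}]' 30
python3 -m creep '[{"dx":0,"dy":0,"dz":0,"rx":0,"ry":0,"rz":0,"claw":0.03},{"dx":0,"dy":0,"dz":0,"rx":0,"ry":0,"rz":0,"claw":0.01},{"dx":0,"dy":0,"dz":0,"rx":0,"ry":0,"rz":0,"claw":0.01},{"dx":0,"dy":0,"dz":0,"rx":0,"ry":0,"rz":0,"claw":0.01},{"dx":0,"dy":0,"dz":0,"rx":0,"ry":0,"rz":0,"claw":0.01},{"dx":0,"dy":0,"dz":0,"rx":0,"ry":0,"rz":0,"claw":0.01}]' 30
```

```text
t: 8.15
eef_pos: [0.434, 0.1637, 0.0924]
tool_rot: [-0.581, 0.814, 0.001, -0.002]
contact_force: [-0.5, 0.7, 1.0]
finger_gap: 0.05
grasp_force: 0.0
t: 8.65
eef_pos: [0.4352, 0.1638, 0.0951]
tool_rot: [-0.581, 0.814, 0.0, 0.0]
contact_force: [-4.0, 3.3, 3.4]
finger_gap: 0.0127
grasp_force: 26.2
```

The gap of 12.7 mm is less than the 18 mm bar, so the pinch may be off centre (too high). I reopen, go 5 mm lower and close again to compare.

```bash

python3 -m creep '[{"dx":0,"dy":0,"dz":0,"rx":0,"ry":0,"rz":0,"claw":0.04},{"dx":0,"dy":0,"dz":0,"rx":0,"ry":0,"rz":0,"claw":0.04},{"dx":0,"dy":0,"dz":0,"rx":0,"ry":0,"rz":0,"claw":0.04},{"dx":0,"dy":0,"dz":-0.003,"rx":0,"ry":0,"rz":0,"claw":0.04},{"dx":0,"dy":0,"dz":-0.003,"rx":0,"ry":0,"rz":0,"claw":0.04},{"dx":0,"dy":0,"dz":0,"rx":0,"ry":0,"rz":0,"claw":0.04}]' 30
python3 -m creep '[{"dx":0,"dy":0,"dz":0,"rx":0,"ry":0,"rz":0,"claw":0.02},{"dx":0,"dy":0,"dz":0,"rx":0,"ry":0,"rz":0,"claw":0.01},{"dx":0,"dy":0,"dz":0,"rx":0,"ry":0,"rz":0,"claw":0.01},{"dx":0,"dy":0,"dz":0,"rx":0,"ry":0,"rz":0,"claw":0.01},{"dx":0,"dy":0,"dz":0,"rx":0,"ry":0,"rz":0,"claw":0.01}]' 30
```

```text
t: 9.15
eef_pos: [0.435, 0.1631, 0.0878]
tool_rot: [-0.581, 0.814, 0.0, -0.0]
contact_force: [-0.3, -1.4, 0.8]
finger_gap: 0.04
grasp_force: 0.0
t: 9.57
eef_pos: [0.4349, 0.1633, 0.0884]
tool_rot: [-0.581, 0.814, 0.0, -0.0]
contact_force: [-2.6, -0.3, 1.2]
finger_gap: 0.0169
grasp_force: 31.2
```

```bash
python3 - <<'E'
from h import *
o=[]
for n,P0 in [('scene',(.44,.165,.1)),('side',(.44,.165,.1))]:
    im,d,m=grab(n); T=np.linalg.inv(m['world_from_camera']); p=T@np.r_[P0,1]; u=int(m['cx']+m['fx']*p[0]/-p[2]); v=int(m['cy']-m['fy']*p[1]/-p[2]); print(u,v)
    o.append(cv2.resize(im[max(v-60,0):v+60,max(u-60,0):u+60,::-1],(400,400),interpolation=cv2.INTER_CUBIC))
cv2.imwrite('pics/pinch.png',np.hstack(o))
E
```

```text
274 207
238 175
```

View pics/pinch.png

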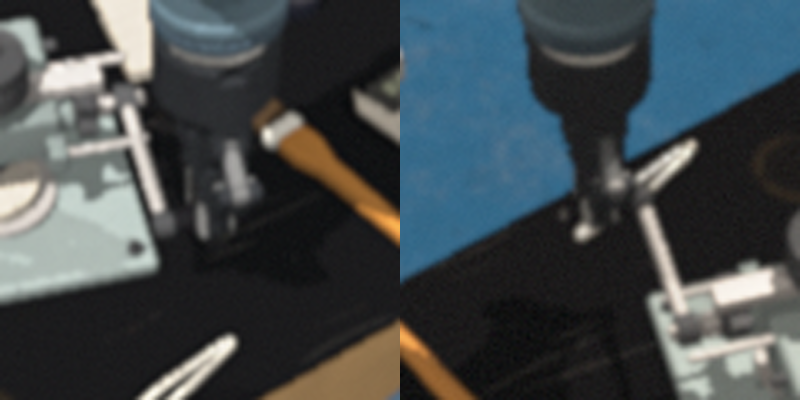

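The pinch now sits on the bar's diameter (gap 16.9 mm). In both views, (205,215) and (600,190), the fingers hold the grip just outside the rod. Now I swing along the arc.

```bash

python3 -m creep '[{"dx":0.0008,"dy":-0.0003,"dz":0.0097,"rx":0,"ry":0,"rz":0,"claw":0.01},{"dx":0.0008,"dy":-0.0003,"dz":0.0097,"rx":0,"ry":0,"rz":0,"claw":0.01},{"dx":0.0024,"dy":-0.0008,"dz":0.0094,"rx":0,"ry":0,"rz":0,"claw":0.01},{"dx":0.0024,"dy":-0.0008,"dz":0.0094,"rx":0,"ry":0,"rz":0,"claw":0.01},{"dx":0.0039,"dy":-0.0013,"dz":0.0088,"rx":0,"ry":0,"rz":0,"claw":0.01},{"dx":0.0039,"dy":-0.0013,"dz":0.0088,"rx":0,"ry":0,"rz":0,"claw":0.01}]' 30
python3 -m creep '[{"dx":0.0053,"dy":-0.0018,"dz":0.008,"rx":0,"ry":0,"rz":0,"claw":0.01},{"dx":0.0053,"dy":-0.0018,"dz":0.008,"rx":0,"ry":0,"rz":0,"claw":0.01},{"dx":0.0065,"dy":-0.0023,"dz":0.0069,"rx":0,"ry":0,"rz":0,"claw":0.01},{"dx":0.0065,"dy":-0.0023,"dz":0.0069,"rx":0,"ry":0,"rz":0,"claw":0.01}]' 30
```

```text
t: 10.17
eef_pos: [0.4471, 0.159, 0.1446]
tool_rot: [-0.581, 0.814, 0.002, -0.002]
contact_force: [-8.6, 3.0, -1.6]
finger_gap: 0.0156
grasp_force: 28.8
t: 10.5
eef_pos: [0.4676, 0.1518, 0.1749]
tool_rot: [-0.581, 0.814, 0.005, -0.005]
contact_force: [-24.7, 6.1, 18.3]
finger_gap: 0.0132
grasp_force: 30.2
```

The force is growing and the gap shrinking. The tool sits about 4–5 mm too high on the bar, so I lower it to re-seat before going on.

```bash

python3 -m creep '[{"dx":0,"dy":0,"dz":-0.003,"rx":0,"ry":0,"rz":0,"claw":0.01},{"dx":0,"dy":0,"dz":-0.002,"rx":0,"ry":0,"rz":0,"claw":0.01},{"dx":0,"dy":0,"dz":0,"rx":0,"ry":0,"rz":0,"claw":0.01}]' 30
```

```text
t: 10.75
eef_pos: [0.465, 0.1526, 0.1712]
tool_rot: [-0.581, 0.814, 0.007, -0.007]
contact_force: [-40.7, 8.0, 37.5]
finger_gap: 0.0133
grasp_force: 37.5
```

The forces look like the pads sticking on the bar: the adaptive fingers tilt instead of slipping. I loosen to a cage (the front finger still holds the lever against the spring), relieve the load and read again.

```bash

python3 -m creep '[{"dx":0,"dy":0,"dz":0.004,"rx":0,"ry":0,"rz":0,"claw":0.022},{"dx":0,"dy":0,"dz":0,"rx":0,"ry":0,"rz":0,"claw":0.024},{"dx":0,"dy":0,"dz":0,"rx":0,"ry":0,"rz":0,"claw":0.024},{"dx":0,"dy":0,"dz":0,"rx":0,"ry":0,"rz":0,"claw":0.024}]' 20
python3 - <<'E'
from h import *
o=robot.get_obs();print(o['q'],o['contact_force'],o['moment'])
a=np.radians(-19.1); c,s=np.cos(a),np.sin(a)
for n in ['scene','side']:
    im,d,m=grab(n); P=cloud(m,d); V=im.max(2); S=np.ptp(im.astype(int),axis=2); q=P-[.5795,.2433,.09]; X=q[...,0]*c+q[...,1]*s; Y=-q[...,0]*s+q[...,1]*c; Z=q[...,2]
    k=(abs(Y+.092)<.009)&(V>120)&(S<50)&(X<-.01)&(X>-.13)&(Z>-.01)&(Z<.13); r=np.hypot(X[k],Z[k]); print(n,k.sum(),np.degrees(np.median(np.arctan2(Z[k],-X[k])[r>.05])),r.max())
E
```

```text
t: 11.08
eef_pos: [0.4711, 0.1509, 0.1745]
tool_rot: [-0.581, 0.814, 0.002, -0.002]
contact_force: [-12.0, 3.0, 7.7]
finger_gap: 0.0241
grasp_force: 7.6
[ 6.88563395e-02  6.55386301e-02  1.85906710e+00  1.02854309e-03
  1.22134137e+00 -2.74232364e+00] [-12.04598683   3.04245725   7.6884765 ] [0.5566177  2.23812999 0.02236061]
scene 36 48.9259893327044 0.11217567360560635
side 169 47.91965766128178 0.11344289412972727
```

The lever is at about 48°, with the bar about where the TCP is, and the cage works. I continue the arc caged, in two parts.

```bash

python3 -m creep '[{"dx":0.0076,"dy":-0.0026,"dz":0.0056,"rx":0,"ry":0,"rz":0,"claw":0.024},{"dx":0.0076,"dy":-0.0026,"dz":0.0056,"rx":0,"ry":0,"rz":0,"claw":0.024},{"dx":0.0084,"dy":-0.0029,"dz":0.0041,"rx":0,"ry":0,"rz":0,"claw":0.024},{"dx":0.0084,"dy":-0.0029,"dz":0.0041,"rx":0,"ry":0,"rz":0,"claw":0.024},{"dx":0,"dy":0,"dz":0,"rx":0,"ry":0,"rz":0,"claw":0.024}]' 20
cat > ang.py <<'E'
from h import *
o=robot.get_obs(); a=np.radians(-19.1); c,s=np.cos(a),np.sin(a)
e=o['eef_pos']-np.array([.5795,.2433,0]); print('tcp stand',e[0]*c+e[1]*s,-e[0]*s+e[1]*c,e[2],'q6',o['q'][5],o['moment'])
for n in ['scene','side']:
    im,d,m=grab(n); P=cloud(m,d); V=im.max(2); S=np.ptp(im.astype(int),axis=2); q=P-[.5795,.2433,.09]; X=q[...,0]*c+q[...,1]*s; Y=-q[...,0]*s+q[...,1]*c; Z=q[...,2]
    k=(abs(Y+.092)<.009)&(V>120)&(S<50)&(X<.04)&(X>-.13)&(Z>.015)&(Z<.13); r=np.hypot(X[k],Z[k]); t=np.degrees(np.arctan2(Z[k],-X[k]))[r>.04]; print(n,len(t),np.percentile(t,[25,50,75]) if len(t) else 0)
E
python3 ang.py
```

```text
t: 11.6
eef_pos: [0.5055, 0.1392, 0.1988]
tool_rot: [-0.581, 0.814, -0.0, -0.0]
contact_force: [-21.0, -0.8, 33.2]
finger_gap: 0.0241
grasp_force: 19.0
tcp stand -0.03586719790498559 -0.1225567541068251 0.1988223672910252 q6 -2.768472954280867 [0.12777353 4.00738369 0.0960335 ]
scene 33 [65.74500512 67.91354895 70.05132516]
side 17 [68.83421189 69.85968963 70.79255347]
```

The tool is held about 6 mm above its commanded height, so I raise the command to unload it and read again.

```bash

python3 -m creep '[{"dx":0,"dy":0,"dz":0.005,"rx":0,"ry":0,"rz":0,"claw":0.026},{"dx":0,"dy":0,"dz":0,"rx":0,"ry":0,"rz":0,"claw":0.028},{"dx":0,"dy":0,"dz":0,"rx":0,"ry":0,"rz":0,"claw":0.028}]' 20; python3 ang.py
```

```text
t: 11.95
eef_pos: [0.5065, 0.1389, 0.1993]
tool_rot: [-0.581, 0.814, -0.001, 0.001]
contact_force: [-0.3, 0.7, 0.9]
finger_gap: 0.0279
grasp_force: 0.0
tcp stand -0.03484684452908592 -0.12250176787945968 0.19926274245062406 q6 -2.7679358094489124 [ 0.04514957 -0.00656885 -0.02472111]
scene 0 0
side 0 0
```

```bash
sed -i 's/(Z>.015)/(Z>-.012)/' ang.py; python3 ang.py; python3 - <<'E'
from h import *
o=[]
for n,P0 in [('scene',(.50,.165,.17)),('side',(.50,.165,.17))]:
    im,d,m=grab(n); T=np.linalg.inv(m['world_from_camera']); p=T@np.r_[P0,1]; u=int(m['cx']+m['fx']*p[0]/-p[2]); v=int(m['cy']-m['fy']*p[1]/-p[2])
    o.append(cv2.resize(im[max(v-60,0):v+60,max(u-60,0):u+60,::-1],(400,400),interpolation=cv2.INTER_CUBIC))
cv2.imwrite('pics/cage.png',np.hstack(o))
E
```

```text
tcp stand -0.03561774420802763 -0.1227555220472493 0.19791003427972464 q6 -2.7678726502704816 [-0.02717413 -0.04931656 -0.02462682]
scene 96 [3.30068954 4.17634034 5.62788853]
side 83 [1.73273678 2.63008934 3.26580191]
```

View pics/cage.png

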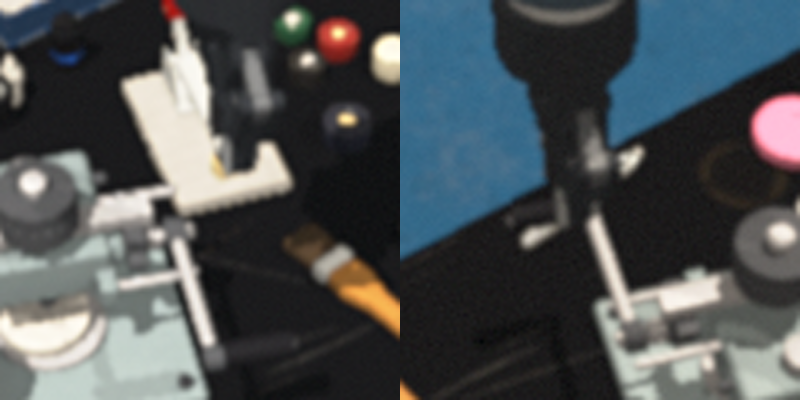

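The view shows the lever back at rest (rod from (175,230) to (215,350) in the left half) and the gripper empty. The bar slipped off the fingertips, so the pinch was too shallow. I check from wrist depth where the tips really are.

```bash
python3 - <<'E'
from h import *
from scipy.spatial.transform import Rotation as R
print(robot.tips_ahead)
o=robot.get_obs(); im,d,m=grab('wrist'); P=cloud(m,d).reshape(-1,3)
q=(P-o['eef_pos'])@R.from_quat(o['tool_rot']).as_matrix()*1000
k=(abs(q[:,1])<70)&(abs(q[:,0])<40)&(q[:,2]>-50)&(q[:,2]<60); q=q[k]
for a in range(-70,70,10):
    s=q[(q[:,1]>=a)&(q[:,1]<a+10)]; print(a,len(s),np.round(np.percentile(s[:,2],[50,98,100]),1) if len(s) else '', np.round([s[:,0].min(),s[:,0].max()]) if len(s) else '')
print(o['finger_gap'],o['eef_pos'])
E
```

```text
0.022
-70 0  
-60 0  
-50 51 [-48.2 -44.7 -44.1] [12. 14.]
-40 310 [-47.2 -41.6 -39.7] [ 6. 14.]
-30 646 [-42.1  -8.   -5.3] [ 6. 15.]
-20 1605 [-32.8  -3.4   1.1] [-11.  14.]
-10 0  
0 0  
10 1430 [-32.6  -3.3   1.5] [-12.  13.]
20 765 [-37.8  -7.   -3.3] [ 6. 15.]
30 311 [-46.4 -41.2 -39.8] [ 6. 14.]
40 66 [-48.5 -44.5 -43.7] [11. 14.]
50 0  
60 0  
0.028363864865111506 [0.50512318 0.13913068 0.19711013]
```

The tips really stand only a few mm ahead of the reported TCP, so I need to grip about 15 mm deeper (TCP z ≈ 0.074). I go back above the grip, open, descend deeper and pinch.

```bash

python3 -m creep '[{"dx":-0.014,"dy":0.005,"dz":0.01,"rx":0,"ry":0,"rz":0,"claw":0.05},{"dx":-0.014,"dy":0.005,"dz":0,"rx":0,"ry":0,"rz":0,"claw":0.05},{"dx":-0.014,"dy":0.005,"dz":0,"rx":0,"ry":0,"rz":0,"claw":0.05},{"dx":-0.014,"dy":0.005,"dz":0,"rx":0,"ry":0,"rz":0,"claw":0.05},{"dx":-0.015,"dy":0.005,"dz":0,"rx":0,"ry":0,"rz":0,"claw":0.05},{"dx":0,"dy":0,"dz":0,"rx":0,"ry":0,"rz":0,"claw":0.05},{"dx":0,"dy":0,"dz":-0.02,"rx":0,"ry":0,"rz":0,"claw":0.05},{"dx":0,"dy":0,"dz":-0.02,"rx":0,"ry":0,"rz":0,"claw":0.05},{"dx":0,"dy":0,"dz":-0.02,"rx":0,"ry":0,"rz":0,"claw":0.05},{"dx":0,"dy":0,"dz":-0.02,"rx":0,"ry":0,"rz":0,"claw":0.05}]' 30
python3 -m creep '[{"dx":0,"dy":0,"dz":-0.02,"rx":0,"ry":0,"rz":0,"claw":0.05},{"dx":0,"dy":0,"dz":-0.015,"rx":0,"ry":0,"rz":0,"claw":0.05},{"dx":0,"dy":0,"dz":-0.01,"rx":0,"ry":0,"rz":0,"claw":0.05},{"dx":0,"dy":0,"dz":-0.008,"rx":0,"ry":0,"rz":0,"claw":0.05},{"dx":0,"dy":0,"dz":0,"rx":0,"ry":0,"rz":0,"claw":0.05},{"dx":0,"dy":0,"dz":0,"rx":0,"ry":0,"rz":0,"claw":0.05}]' 30
```

```text
t: 13.13
eef_pos: [0.4349, 0.1641, 0.1268]
tool_rot: [-0.581, 0.814, -0.0, 0.0]
contact_force: [-0.7, -0.6, -1.3]
finger_gap: 0.05
grasp_force: 0.0
t: 13.63
eef_pos: [0.4345, 0.1642, 0.0746]
tool_rot: [-0.581, 0.814, -0.0, -0.0]
contact_force: [0.4, -0.6, 0.3]
finger_gap: 0.0502
grasp_force: 0.0
```

```bash

python3 -m creep '[{"dx":0,"dy":0,"dz":0,"rx":0,"ry":0,"rz":0,"claw":0.03},{"dx":0,"dy":0,"dz":0,"rx":0,"ry":0,"rz":0,"claw":0.01},{"dx":0,"dy":0,"dz":0,"rx":0,"ry":0,"rz":0,"claw":0.01},{"dx":0,"dy":0,"dz":0,"rx":0,"ry":0,"rz":0,"claw":0.01},{"dx":0,"dy":0,"dz":0,"rx":0,"ry":0,"rz":0,"claw":0.01},{"dx":0,"dy":0,"dz":0,"rx":0,"ry":0,"rz":0,"claw":0.01}]' 30
python3 -m creep '[{"dx":0.0008,"dy":-0.0003,"dz":0.0097,"rx":0,"ry":0,"rz":0,"claw":0.01},{"dx":0.0008,"dy":-0.0003,"dz":0.0097,"rx":0,"ry":0,"rz":0,"claw":0.01},{"dx":0.0024,"dy":-0.0008,"dz":0.0094,"rx":0,"ry":0,"rz":0,"claw":0.01},{"dx":0.0024,"dy":-0.0008,"dz":0.0094,"rx":0,"ry":0,"rz":0,"claw":0.01},{"dx":0.0039,"dy":-0.0013,"dz":0.0088,"rx":0,"ry":0,"rz":0,"claw":0.01},{"dx":0.0039,"dy":-0.0013,"dz":0.0088,"rx":0,"ry":0,"rz":0,"claw":0.01}]' 30; python3 ang.py
```

```text
t: 14.13
eef_pos: [0.4352, 0.1643, 0.0752]
tool_rot: [-0.581, 0.814, -0.001, 0.001]
contact_force: [1.6, -0.4, 3.9]
finger_gap: 0.0174
grasp_force: 29.5
t: 14.63
eef_pos: [0.4463, 0.1602, 0.1298]
tool_rot: [-0.581, 0.814, 0.002, -0.002]
contact_force: [-1.7, 6.2, -6.3]
finger_gap: 0.0168
grasp_force: 29.4
tcp stand -0.09865020887508258 -0.1221036464913123 0.12984513331901032 q6 -2.718793916943354 [ 1.03180409  0.52261739 -0.07342571]
scene 45 [30.73227307 31.56865785 32.62806335]
side 118 [28.87596047 30.23240739 31.38202358]
```

The grip is firm now: lever at about 31°, forces small. Continue.

```bash

python3 -m creep '[{"dx":0.0053,"dy":-0.0018,"dz":0.008,"rx":0,"ry":0,"rz":0,"claw":0.01},{"dx":0.0053,"dy":-0.0018,"dz":0.008,"rx":0,"ry":0,"rz":0,"claw":0.01},{"dx":0.0065,"dy":-0.0023,"dz":0.0069,"rx":0,"ry":0,"rz":0,"claw":0.01},{"dx":0.0065,"dy":-0.0023,"dz":0.0069,"rx":0,"ry":0,"rz":0,"claw":0.01},{"dx":0.0076,"dy":-0.0026,"dz":0.0056,"rx":0,"ry":0,"rz":0,"claw":0.01},{"dx":0.0076,"dy":-0.0026,"dz":0.0056,"rx":0,"ry":0,"rz":0,"claw":0.01}]' 30; python3 ang.py
```

```text
t: 15.23
eef_pos: [0.4783, 0.149, 0.1715]
tool_rot: [-0.582, 0.813, 0.008, -0.008]
contact_force: [-32.7, 7.6, 32.4]
finger_gap: 0.0169
grasp_force: 32.3
tcp stand -0.06479143137817858 -0.12227395128039859 0.17150418445161508 q6 -2.7530124925018677 [ 1.38134597  5.74788886 -0.06757642]
scene 22 [56.57102394 56.96022328 57.84721888]
side 86 [57.868426   59.22421079 60.25906748]
```

```bash
cat > ang2.py <<'E'
from h import *
o=robot.get_obs(); a=np.radians(-19.1); c,s=np.cos(a),np.sin(a)
e=o['eef_pos']-np.array([.5795,.2433,0]); print('tcp stand',np.round([e[0]*c+e[1]*s,-e[0]*s+e[1]*c,e[2]],4),'F',np.round(o['contact_force'],1))
f=o['contact_force']; print('Fx stand',f[0]*c+f[1]*s,'Fy',-f[0]*s+f[1]*c)
for n in ['scene','side']:
    im,d,m=grab(n); P=cloud(m,d); V=im.max(2); S=np.ptp(im.astype(int),axis=2); q=P-[.5795,.2433,.09]; X=q[...,0]*c+q[...,1]*s; Y=-q[...,0]*s+q[...,1]*c; Z=q[...,2]
    k=(abs(Y+.092)<.012)&(V>90)&(S<50)&(X<.04)&(X>-.13)&(Z>.0)&(Z<.13); r=np.hypot(X[k],Z[k]); t=np.degrees(np.arctan2(Z[k],-X[k]))
    for b in range(20,120,20):
        u=(r>b/1e3)&(r<=(b+20)/1e3)
        if u.sum()>4: print(n,b,u.sum(),np.round(np.median(t[u]),1),np.round(t[u].std(),1))
    w=(np.hypot(X,Y)<.02)&(Z>.05)&(Z<.12); print('weight top',90+1000*np.percentile(Z[w],90))
E
python3 -m creep '[{"dx":0,"dy":0,"dz":0,"rx":0,"ry":0,"rz":0,"claw":0.01},{"dx":0,"dy":0,"dz":0,"rx":0,"ry":0,"rz":0,"claw":0.01}]' 30; python3 ang2.py
```

```text
t: 15.5
eef_pos: [0.4819, 0.1478, 0.1737]
tool_rot: [-0.581, 0.814, 0.004, -0.004]
contact_force: [-28.6, 5.7, 32.3]
finger_gap: 0.0165
grasp_force: 32.7
tcp stand [-0.061  -0.1222  0.1737] F [-28.6   5.7  32.3]
Fx stand -28.85342467504729 Fy -3.959900106307261
scene 20 28 150.8 39.1
scene 40 7 55.7 3.7
scene 60 8 55.7 1.5
scene 100 26 59.4 1.9
weight top 174.82396227990316
side 20 67 66.0 46.5
side 40 39 59.9 2.0
side 60 38 59.1 1.5
side 80 38 58.4 1.3
side 100 18 58.8 1.5
weight top 173.32965658348755
```

The squeeze itself seems to be pushing the bar towards the tips as it turns. I switch to a loose, deep cage (opening 21 mm), where the spring load alone presses the lever on the front finger.

```bash

python3 -m creep '[{"dx":0,"dy":0,"dz":0,"rx":0,"ry":0,"rz":0,"claw":0.019},{"dx":0,"dy":0,"dz":0,"rx":0,"ry":0,"rz":0,"claw":0.021},{"dx":0,"dy":0,"dz":-0.002,"rx":0,"ry":0,"rz":0,"claw":0.021},{"dx":0,"dy":0,"dz":0,"rx":0,"ry":0,"rz":0,"claw":0.021}]' 20; python3 ang2.py
```

```text
t: 15.93
eef_pos: [0.4846, 0.1469, 0.1696]
tool_rot: [-0.581, 0.814, 0.002, -0.002]
contact_force: [-10.1, 4.4, 7.5]
finger_gap: 0.021
grasp_force: 5.3
tcp stand [-0.0581 -0.1222  0.1696] F [-10.1   4.4   7.5]
Fx stand -10.941273661358107 Fy 0.8240985363721496
scene 20 30 148.5 42.0
scene 40 6 56.8 2.5
scene 60 8 56.8 1.8
scene 100 29 59.3 2.0
weight top 175.53734600232423
side 20 67 67.3 45.7
side 40 36 60.7 2.3
side 60 34 60.1 1.2
side 80 41 58.9 1.1
side 100 16 59.6 1.6
weight top 173.24237384190278
```

```bash

python3 -m creep '[{"dx":0.0084,"dy":-0.0029,"dz":0.0041,"rx":0,"ry":0,"rz":0,"claw":0.021},{"dx":0.0084,"dy":-0.0029,"dz":0.0041,"rx":0,"ry":0,"rz":0,"claw":0.021},{"dx":0.0089,"dy":-0.0031,"dz":0.0025,"rx":0,"ry":0,"rz":0,"claw":0.021},{"dx":0.0089,"dy":-0.0031,"dz":0.0025,"rx":0,"ry":0,"rz":0,"claw":0.021},{"dx":0,"dy":0,"dz":0,"rx":0,"ry":0,"rz":0,"claw":0.021},{"dx":0,"dy":0,"dz":0,"rx":0,"ry":0,"rz":0,"claw":0.021}]' 20; python3 ang2.py
```

```text
t: 16.53
eef_pos: [0.5214, 0.1339, 0.1828]
tool_rot: [-0.581, 0.814, 0.0, -0.001]
contact_force: [-2.2, 1.9, 1.4]
finger_gap: 0.0211
grasp_force: 1.5
tcp stand [-0.0191 -0.1224  0.1828] F [-2.2  1.9  1.4]
Fx stand -2.723160257699573 Fy 1.0200746526904898
scene 20 34 85.4 36.7
scene 40 19 77.2 1.3
scene 60 20 77.6 1.1
scene 80 22 78.3 1.0
scene 100 26 77.3 2.5
weight top 177.80853937688033
side 20 58 91.8 35.1
side 40 24 83.1 1.3
side 60 27 81.9 1.3
side 80 27 80.9 0.8
side 100 11 79.4 1.4
weight top 176.063808374714
```

```bash

python3 -m creep '[{"dx":0.0065,"dy":-0.0022,"dz":0.001,"rx":0,"ry":0,"rz":0,"claw":0.021},{"dx":0.0065,"dy":-0.0022,"dz":0.0005,"rx":0,"ry":0,"rz":0,"claw":0.021},{"dx":0.0065,"dy":-0.0022,"dz":0.0003,"rx":0,"ry":0,"rz":0,"claw":0.021},{"dx":0,"dy":0,"dz":0,"rx":0,"ry":0,"rz":0,"claw":0.021},{"dx":0,"dy":0,"dz":0,"rx":0,"ry":0,"rz":0,"claw":0.021},{"dx":0,"dy":0,"dz":0,"rx":0,"ry":0,"rz":0,"claw":0.021}]' 20; python3 ang2.py
```

```text
t: 17.13
eef_pos: [0.5408, 0.1275, 0.1841]
tool_rot: [-0.581, 0.814, 0.0, -0.0]
contact_force: [-3.0, 0.3, 0.9]
finger_gap: 0.0207
grasp_force: 1.3
tcp stand [ 0.0013 -0.1221  0.1841] F [-3.   0.3  0.9]
Fx stand -2.88560175249335 Fy -0.7052357664613202
scene 20 37 88.9 31.6
scene 40 25 87.4 1.6
scene 60 27 88.2 1.2
scene 80 31 88.7 1.1
scene 100 30 87.8 1.9
weight top 178.80339645347527
side 20 52 151.7 29.8
side 40 22 93.8 1.4
side 60 19 93.0 1.1
side 80 6 92.8 0.5
side 100 9 88.5 1.0
weight top 176.58304205044283
```

The lever is upright (88–93°) and the weight is lifted about 12 mm. I close gently for a real hold and check everything.

```bash

python3 -m creep '[{"dx":0,"dy":0,"dz":0,"rx":0,"ry":0,"rz":0,"claw":0.015},{"dx":0,"dy":0,"dz":0,"rx":0,"ry":0,"rz":0,"claw":0.013},{"dx":0,"dy":0,"dz":0,"rx":0,"ry":0,"rz":0,"claw":0.013},{"dx":0,"dy":0,"dz":0,"rx":0,"ry":0,"rz":0,"claw":0.013},{"dx":0,"dy":0,"dz":0,"rx":0,"ry":0,"rz":0,"claw":0.013},{"dx":0,"dy":0,"dz":0,"rx":0,"ry":0,"rz":0,"claw":0.013},{"dx":0,"dy":0,"dz":0,"rx":0,"ry":0,"rz":0,"claw":0.013},{"dx":0,"dy":0,"dz":0,"rx":0,"ry":0,"rz":0,"claw":0.013}]' 20; python3 ang2.py
python3 - <<'E'
from h import *
# valve bar direction and test block / bystander check from scene & side
for n in ['scene','side']:
    im,d,m=grab(n); P=cloud(m,d); Z=P[...,2]; V=im.max(2); R=np.hypot(P[...,0]-.548,P[...,1]-.3347)
    h=(V<80)&(Z>.1)&(Z<.124)&(R<.026); q=P[h][:,:2].astype(np.float32)*1000
    if len(q)>5: vx,vy,cx,cy=cv2.fitLine(q,cv2.DIST_L2,0,.01,.01).ravel(); print(n,'bar dir',np.degrees(np.arctan2(vy,vx)),cx,cy,len(q))
    d0=np.load(n+'0.npz'); ch=(abs(im.astype(int)-d0['im']).max(2)>70).astype(np.uint8); ch=cv2.morphologyEx(ch,cv2.MORPH_OPEN,np.ones((3,3))); nl,l,s,c=cv2.connectedComponentsWithStats(ch); print('changed',[s[i].tolist() for i in range(1,nl) if s[i,4]>25])
E
```

```text
t: 17.9
eef_pos: [0.5411, 0.1274, 0.1842]
tool_rot: [-0.581, 0.814, 0.0, -0.0]
contact_force: [-4.2, 1.5, 2.1]
finger_gap: 0.0174
grasp_force: 20.1
tcp stand [ 0.0016 -0.1221  0.1842] F [-4.2  1.5  2.1]
Fx stand -4.400852554112197 Fy 0.023117413545717946
scene 20 37 89.0 31.3
scene 40 25 88.5 1.7
scene 60 30 89.6 1.3
scene 80 27 89.5 1.2
scene 100 29 88.8 2.1
weight top 178.42842001052009
side 20 49 153.2 29.2
side 40 21 94.7 1.4
side 60 21 93.5 1.2
side 80 14 93.1 0.6
weight top 176.48728904009167
scene bar dir 26.846432 545.99634 336.65662 98
changed [[231, 0, 32, 52, 1327], [305, 0, 80, 61, 2989], [382, 0, 43, 57, 1538], [449, 0, 18, 9, 138], [509, 0, 3, 13, 33], [428, 23, 12, 19, 171], [380, 42, 19, 50, 604], [423, 61, 17, 13, 142], [487, 61, 25, 61, 831], [243, 68, 8, 10, 56], [266, 69, 19, 13, 181], [247, 89, 9, 19, 121], [264, 88, 20, 19, 310], [378, 93, 11, 9, 37], [469, 111, 43, 72, 2155], [247, 116, 28, 34, 502], [402, 116, 15, 13, 120], [357, 145, 15, 13, 100], [249, 149, 4, 12, 40], [361, 151, 13, 42, 338], [205, 152, 7, 7, 38], [227, 161, 16, 6, 60], [330, 168, 8, 7, 32]
[... 478 characters left out ...]
182, 0, 99, 53, 1685], [264, 0, 28, 27, 279], [108, 31, 39, 37, 823], [36, 44, 17, 23, 235], [198, 49, 28, 46, 741], [121, 59, 46, 48, 1445], [277, 64, 12, 9, 70], [245, 76, 24, 13, 126], [229, 90, 11, 12, 59], [269, 91, 12, 19, 113], [95, 103, 71, 64, 1366], [129, 118, 12, 14, 97], [228, 128, 44, 37, 1042], [48, 130, 17, 15, 136], [246, 159, 18, 13, 112], [319, 168, 6, 5, 27], [329, 168, 9, 13, 64], [237, 175, 6, 5, 27], [250, 177, 12, 24, 115], [256, 176, 7, 10, 53], [306, 176, 7, 5, 27], [321, 191, 9, 4, 27], [284, 192, 7, 4, 26], [271, 194, 11, 5, 46], [274, 202, 9, 5, 32], [83, 260, 21, 17, 155], [164, 265, 12, 10, 60], [153, 279, 7, 8, 44], [115, 297, 24, 22, 214], [0, 309, 6, 21, 99]]
```

The lever stands at about 90° and is held with a 20 N grip. The valve is at about 45° (bar direction 26°), and the bystanders are unchanged in the pictures. Handing in.

```bash
python3 -c "
from rig import robot
print(robot.hand_in())"
```

```text
the job is handed in; nothing more can be done
None
```

I handed the job in with the valve measured half open (about 45°) and the cam lever held upright at about 90° in a 20 N grip, after one slip that let the lever fall back to rest; the hand-in returned no verdict. The weight reads about 12 mm higher than at rest. I did not measure the test block directly, and I saw no sign that it or the bystanders had moved.

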